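Put spacer plates away in the sizing rack

TASK

Put the two steel spacer plates away in the sizing rack: each belongs in the narrowest slot it will go into, standing upright, centred along the slot and all the way down on its floor. Feel for the slots gently rather than forcing the plates against the rack, let go of both, and leave the beaker and the forceps where they are.

Things in the scene. Friction and masses are not known exactly. Their poses are not given: they have to be found in the camera images.
- rack: Low aluminium tray fixed to the worktop, 74 mm (its x) by 200 mm (its y), rim 14 mm high. In it, on a sponge pad, a grey comb-like insert, 60 (x) by 168 mm (y), stands where it was last left: its middle anywhere from -7 to +10 mm of the tray's middle along y. That offset is not reported: feel for it or see it. Origin: centre of the tray's underside, z up. Plates must press on it with under 25 N.
- narrow_ref (a point): Point on the tray, 46 mm up (level with the insert's flat top), at y = -56 mm from the rack's origin: the mouth of the narrowest slot, 12 mm wide, if the insert sat against the tray's -y end; the true mouth is 3 to 20 mm to +y of it. To -y of that slot lie 32 mm of flat land. The insert sinks 1 mm per 3 N pressed down (to 5 mm) and shifts along y if pushed with about 12 N.
- middle_ref (a point): The same for the middle slot, 16 mm wide, at y = -10 mm. The slots run right across the insert along x, 46 mm apart, open at the top and both ends, square-edged, 26 mm deep with flat floors 20 mm above the rack's origin; flat lands lie between. A plate slid along the top from the -y end passes over a slot narrower than itself and can drop into the first one that takes it.
- wide_ref (a point): The same for the widest slot, 20 mm wide, at y = +36 mm from the rack's origin.
- thick_plate: The thicker steel spacer plate standing upright on its edge on the worktop: 14.5 mm thick (its y), 50 mm wide (its x), 70 mm tall (its z), about 160 g, bottom edges rounded 1 mm, three dark grip lines near the top. Origin: centre of its underside.
- thin_plate: The thinner steel spacer plate standing upright on its edge on the worktop: 10.5 mm thick (its y), 50 mm wide (its x), 70 mm tall (its z), about 116 g, bottom edges rounded 1 mm, three dark grip lines near the top. Origin: centre of its underside.
- beaker: Small empty glass beaker, 60 mm across, 72 mm tall, a bystander standing on the worktop. Origin: centre of its underside.
- forceps: Steel forceps, 125 mm long, lying flat, a bystander. Origin: centre of the underside.
Things that resemble listed ones, but are neither listed nor needed, are in the scene too. Leave any green look-alike of the thick_plate alone.

How it is judged (in metres and radians):
At the end, for the whole second after the job is handed in: The thick plate stands in the middle (16 mm) slot and the thin plate in the narrowest (12 mm) slot, each with its underside on the slot floor (within 2.5 mm), upright within 0.1 rad, lined up with the slot within 0.15 rad, centred along the slot within 10 mm, released and at rest (z of thick_plate in the frame of rack between 0.0165 and 0.0225 m and y of thick_plate in the frame of rack between -0.0125 and 0.0125 m and x of thick_plate in the frame of rack between -0.01 and 0.01 m and angle between each of thick_plate, thin_plate's own z axis and vertical below 0.1 rad and angle between the y axis of each of thick_plate, thin_plate and the y axis of rack, either way round below 0.15 rad and linear speed of each of thick_plate, thin_plate below 0.02 m/s and z of thin_plate in the frame of rack between 0.0165 and 0.0225 m and y of thin_plate in the frame of rack between -0.0585 and -0.0335 m and x of thin_plate in the frame of rack between -0.01 and 0.01 m); the robot touches nothing.
It fails at once if the thick plate presses on the rack with more than 25 N (contact force between thick_plate and rack above 25 N).
It fails at once if the thin plate presses on the rack with more than 25 N (contact force between thin_plate and rack above 25 N).
It fails at once if the beaker is moved by more than 30 mm (distance of beaker from where it was at the start of the episode above 0.03 m).
It fails at once if the forceps is moved by more than 30 mm (distance of forceps from where it was at the start of the episode above 0.03 m).
It also fails if it takes over 67 s, if anything falls off the work surface, if the arm or the gripper's body presses on something with over 40 N, if the wrist force passes 120 N, or if a joint passes its speed limit or range.

ROBOT

A 6-joint arm with a two-finger parallel gripper is mounted at the origin on a cart in front of the work surface, level with it; the furniture and walls round the work are solid. World frame = base frame: x ahead of the robot, y to its left, z up, the work surface at z = 0. Lengths are in mm, angles in degrees, forces in N, time in s.
With the tool pointing down it reaches from about 350 to 775 mm from the base axis. Payload 7.3 kg.
Tool frame: the origin (TCP) lies midway between the tips of the shut fingers; the grasp point (between the pads) lies 19 mm behind it; z points along the fingers, y is the line along which they close (so a half turn about z gives the same grasp; the last joint's range is limited). The gripper opens to 92 mm and grips with 3 to 60 N. Pads are 19 mm wide; open, the fingers measure 130 mm over their backs; the gripper's body (75 mm by 190 mm) begins 47 mm behind the grasp point.
Start: joints at [-72.307, 19.595, 87.324, -0, 73.075, -8.365], TCP at [230.648, -471.644, 206.141] pointing down, gripper open.
Joint ranges: [-145.02, 145.02], [-44.19, 115.74], [2.07, 154.8], [-57.11, 237.11], [16.16, 152.29], [-177.93, 177.93]. Speed limits (degrees/s): [147.25, 147.25, 180, 180, 180, 180].

INTERFACE

Orientations are given as [roll, pitch, yaw] about the fixed x, y, z axes, in that order (R = Rz(yaw) Ry(pitch) Rx(roll)).
In Python, from station import * gives the robot as it stands.
- The arm moves only by the tool servo_tool, never from a script. Its argument "series" is text: rows parted by semicolons, each of 7 numbers parted by spaces: the shift along the tool's x, y, z in mm, then the turn, a rotation vector about the tool's x, y, z in rad, then the finger opening in mm, from 0 to 91.8. In form: dx dy dz rx ry rz gripper; .... A call has 1 to 20 rows; each row shifts and turns the commanded pose from where the row before left it, along the tool's axes as they then stand; what a row does not reach is not made up. A row lasts 1/10 s, in which the tool goes at most 50 mm and 8.59 degrees, less where a joint would pass 70% of its speed; a pose out of reach is approached as far as the arm can. A call with a gripper value outside its range is refused whole. The fingers move at their own pace and stop on an object; "newtons" is the grip in N (left out, the last holds). Time passes only in rows, so rows that do not move let the fingers close. It gives the time, the measured TCP pose, the force, the opening and the grip force at its end, in the units of the state.
- get_state(): the state, without advancing time (a new reading comes with each control period).
- snapshot(name): name is "scene" or "top" or "wrist"; returns a dict with "image" (420x560x3 uint8, blue, green, red), "camera_matrix" (3x3 intrinsics, pixels), "position" and "rotation" of the camera in the world. Camera axes: x right, y up, looking along -z (the intrinsics and any distortion apply to the point x, -y, -z); pixel columns grow to the right and rows downward; lengths in mm; the calibration is good to about 2 mm. A picture is of the moment at which its call begins. There is no depth.
- hand_in(): hands the job in; it is judged then, once.
The state is a dict: "time_s": time; "joints": joint angles; "joint_vel": joint speeds; "joint_torque": joint torques, N m; "eef_pos": TCP position; "orientation": TCP orientation; "ft_force": force on the tool from outside, world axes, zero at the start; "torque": the same for the moment, N m; "width": opening from 0.0 (shut) to 1.0 (fully open); "grip_force": force on a finger pad.
Only numpy, scipy, OpenCV 4.12 (cv2) and the standard library are available. Lean on these libraries where they do the work, as an engineer would, in place of code of your own. Each camera call takes 0.05 s, during which the arm holds its last target. There are 200 camera calls.

## Working session

There is one attempt and no reset: what is moved stays moved. The work goes in short steps, Python scripts to look and compute and a tool call to move; the robot and the scene stay as the last step left them, time stands still between calls to the robot, and variables do not carry over. Pictures are saved under pics/ and viewed, at most 13 in all, crops included, and the job is handed in when it is done.

Besides the shell and the picture viewer there is one more tool, called after "Call:" by a JSON object that holds its "op" and its "data". servo_tool: Moves the arm, as the interface text tells. Its arguments: {"type":"object","properties":{"series":{"type":"string"},"newtons":{"type":"number"}},"required":["series"]}

```bash
mkdir -p pics; python3 - <<'E'
from station import *
import cv2
for n in("scene","top"):
    s=snapshot(n);cv2.imwrite(f"pics/{n}0.png",s["image"]);print(n,s["camera_matrix"],s["position"],s["rotation"],s.keys())
print(get_state())
E
```

```text
scene [[435.05706055   0.         275.02880728]
 [  0.         435.05706055 208.47847395]
 [  0.           0.           1.        ]] [ 22.94579954 654.21301591 865.02855248] [  47.30036935    1.05600219 -140.71242124] dict_keys(['image', 'camera_matrix', 'position', 'rotation'])
top [[453.00300323   0.         274.95617264]
 [  0.         453.00300323 209.46575597]
 [  0.           0.           1.        ]] [ 508.82057582   12.56737467 1190.07791705] [  3.84073453   0.17520821 -91.03620165] dict_keys(['image', 'camera_matrix', 'position', 'rotation'])
{'time_s': 0.1, 'joints': array([-7.23080530e+01,  1.96315045e+01,  8.73694905e+01, -4.46047587e-04,
        7.30764137e+01, -8.36523519e+00]), 'joint_vel': array([ 0.07473275, -0.21577022, -0.20638975,  0.07475798, -0.04095391,
       -0.00166258]), 'joint_torque': array([ 1.74347035e-03, -4.32004595e+01, -2.44694245e+01,  7.18561420e-02,
        5.25646994e-02, -6.47412730e-05]), 'eef_pos': array([ 230.51561136, -471.2606468 ,  205.53681259]), 'orientation': array([-1.79923353e+02, -1.08396132e-02,  2.60573050e+01]), 'ft_force': array([ 0.95456241, -0.07516503,  0.1290071 ]), 'torque': array([ 0.02499569, -0.03278411,  0.00147192]), 'grip_force': 0.0, 'width': 1.000944415087036}
```

View pics/scene0.png

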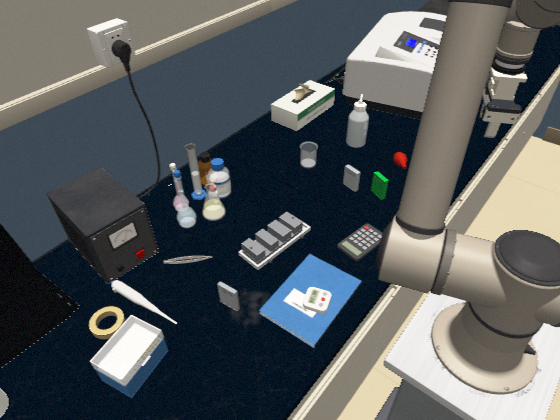

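View pics/top0.png

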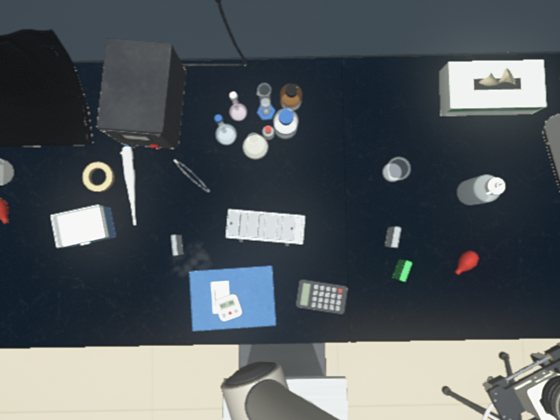

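The scene shows the rack at (275,240), a grey plate at (228,296), another at (352,178) and the green look-alike at (380,185). In the top view the rack is at (265,227), the grey plates are at (177,245) and (394,237), and the green one is at (403,270). I'll enlarge these to tell thick from thin and see the slots.

```bash
cat > h.py <<'E'
import numpy as np,cv2
from scipy.spatial.transform import Rotation as R
from station import *
def ray(s,px):
    K=np.array(s["camera_matrix"]);d=np.linalg.inv(K)@np.array([px[0],px[1],1.]);d[1]*=-1;d[2]*=-1
    M=np.array(s["rotation"]); M=R.from_euler("xyz",M,degrees=True).as_matrix() if M.ndim==1 else M
    return np.array(s["position"]),M@d
def plane(s,px,z):
    p,d=ray(s,px);return p+d*(z-p[2])/d[2]
def proj(s,P):
    M=R.from_euler("xyz",np.array(s["rotation"]),degrees=True).as_matrix()
    c=M.T@(np.array(P)-s["position"]);K=s["camera_matrix"]
    return np.array([K[0][0]*c[0]/-c[2]+K[0][2],K[1][1]*-c[1]/-c[2]+K[1][2]])
E
python3 - <<'E'
from h import *
a=snapshot("top");b=snapshot("scene")
for px,z in(((177,245),35),((394,237),35),((265,227),30),((403,270),35)):print(px,plane(a,px,z).round(1),proj(b,plane(a,px,z)).round(1))
def c(im,x,y,w,h,k):return cv2.resize(im[y:y+h,x:x+w],(w*k,h*k),interpolation=cv2.INTER_CUBIC)
T=a["image"];S=b["image"]
r1=np.hstack([c(T,220,200,90,50,5),c(T,160,228,35,25,10)])
r2=np.hstack([c(T,380,222,35,62,5)[:300],c(S,210,275,40,50,6)[:300],c(S,335,155,60,50,6)])
W=800;o=np.zeros((560,W,3),np.uint8);o[:250,:]=r1[:250,:W];w=min(W,r2.shape[1]);o[250:550,:w]=r2[:300,:w]
cv2.imwrite("pics/crop1.png",o)
E
```

```text
(177, 245) [500.4 265.5  35. ] [228.4 295.9]
(394, 237) [ 510.7 -286.7   35. ] [351.9 176.8]
(265, 227) [542.2  41.   30. ] [275.7 234.4]
(403, 270) [ 427.  -306.5   35. ] [379.6 184.3]
```

View pics/crop1.png

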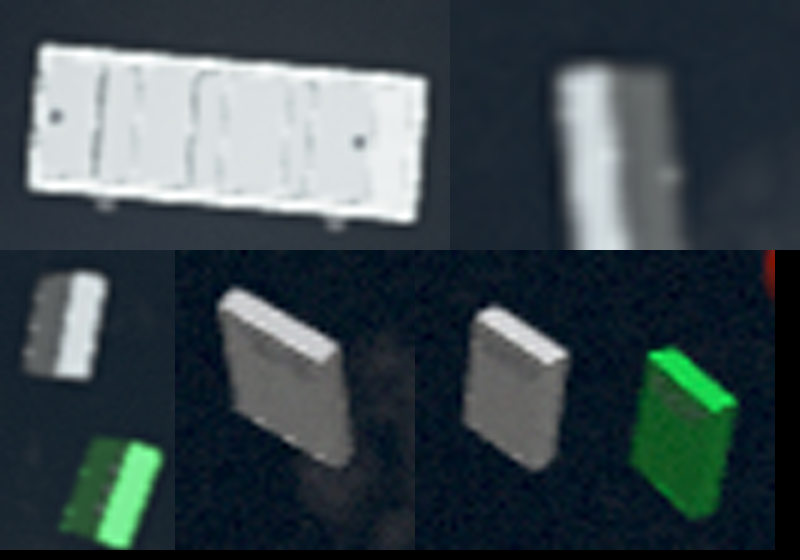

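Crop: the rack's slots, left to right, are about 18, 15 and 11 mm wide. The narrow one is at the right (world −y), and the insert is shifted to +y, with tray floor showing at its right end. The grey candidates are top (177,245) and (394,237); the green one at (403,270) is the look-alike to leave alone. Next I'll measure the top-face thicknesses, yaws and rack pose.

```bash
cat > m.py <<'E'
from h import *
a=snapshot("top");g=cv2.cvtColor(a["image"],6).astype(np.float32)
def rect(x,y,w,h,thr,z,k=8):
    c=cv2.resize(g[y:y+h,x:x+w],None,fx=k,fy=k,interpolation=cv2.INTER_CUBIC)
    m=(c>thr).astype(np.uint8);cs,_=cv2.findContours(m,0,1);cc=max(cs,key=cv2.contourArea)
    pts=(cc[:,0]+.5)/k-.5+[x,y]
    W=np.array([plane(a,p,z)[:2] for p in pts]).astype(np.float32)
    r=cv2.minAreaRect(W);print(np.round(r[0],1),np.round(r[1],1),round(r[2],1),"area/len",round(cv2.contourArea(W)/max(r[1]),1),"max",c.max().round())
rect(165,228,26,32,155,70);rect(382,222,24,30,155,70)
rect(165,228,26,32,165,70);rect(382,222,24,30,165,70)
rect(215,195,100,60,120,14);rect(215,195,100,60,150,14)
print(g[244,168:190].astype(int));print(g[238,382:408].astype(int))
E
python3 m.py
```

```text
[501.4 265. ] [49.8 12.1] 6.3 area/len 10.3 max 234.0
[ 511.3 -281.6] [16.3 50.9] 77.6 area/len 14.3 max 230.0
[501.4 265.1] [49.2 11.4] 6.4 area/len 9.6 max 234.0
[ 511.3 -281.7] [15.7 50.3] 77.8 area/len 13.7 max 230.0
[543.8  41.5] [204.6  80.4] 84.0 area/len 76.1 max 267.0
[544.7  41.3] [203.1  77.2] 84.0 area/len 74.7 max 267.0
[ 35  32  35  90 172 212 217 212 172 113  97 102 105 104  83  48  35  35
  37  38  43  46]
[ 30  30  27  49  87 102  99  96  94  96 131 188 216 216 217 215 174  99
  42  32  35  35  33  33  31  33]
```

```bash
cat > go.py <<'E'
import sys;from h import *
# usage: go.py x y z yaw [step mm] : rows (rounded) from the measured pose
x,y,z,w=map(float,sys.argv[1:5]);st=float(sys.argv[5]) if len(sys.argv)>5 else 45
s=get_state();p=s["eef_pos"];y0=s["orientation"][2]
d=np.array([x,y,z])-p;t=-(((w-y0)+180)%360-180)
n=int(max(np.ceil(np.linalg.norm(d)/st),np.ceil(abs(t)/8),1))
cur=y0;out=[]
for i in range(n):
    q=np.radians(cur);e=d/n
    out.append((np.cos(q)*e[0]+np.sin(q)*e[1],np.sin(q)*e[0]-np.cos(q)*e[1],-e[2],np.radians(t/n)));cur-=t/n
print(p.round(1),s["orientation"].round(2),"d",d.round(1),"turn",round(t,1),n)
print("; ".join("%.1f %.1f %.1f 0 0 %.3f G"%o for o in out))
E
python3 go.py 500 41 290 -6
```

```text
[ 230.6 -471.4  205.8] [-1.7996e+02 -1.0000e-02  2.6060e+01] d [269.4 512.4  84.2] turn 32.1 14
33.4 -24.4 -6.0 0 0 0.040 G; 32.4 -25.7 -6.0 0 0 0.040 G; 31.3 -27.0 -6.0 0 0 0.040 G; 30.2 -28.2 -6.0 0 0 0.040 G; 29.1 -29.4 -6.0 0 0 0.040 G; 27.9 -30.6 -6.0 0 0 0.040 G; 26.6 -31.7 -6.0 0 0 0.040 G; 25.3 -32.7 -6.0 0 0 0.040 G; 24.0 -33.7 -6.0 0 0 0.040 G; 22.6 -34.6 -6.0 0 0 0.040 G; 21.2 -35.5 -6.0 0 0 0.040 G; 19.8 -36.3 -6.0 0 0 0.040 G; 18.3 -37.1 -6.0 0 0 0.040 G; 16.8 -37.8 -6.0 0 0 0.040 G
```

Call:
{"op": "servo_tool", "data": {"series": "33 -24 -6 0 0 0.04 90; 32 -26 -6 0 0 0.04 90; 31 -27 -6 0 0 0.04 90; 30 -28 -6 0 0 0.04 90; 29 -29 -6 0 0 0.04 90; 28 -31 -6 0 0 0.04 90; 27 -32 -6 0 0 0.04 90; 25 -33 -6 0 0 0.04 90; 24 -34 -6 0 0 0.04 90; 23 -35 -6 0 0 0.04 90; 21 -35 -6 0 0 0.04 90; 20 -36 -6 0 0 0.04 90; 18 -37 -6 0 0 0.04 90; 17 -38 -6 0 0 0.04 90; 0 0 0 0 0 0 90; 0 0 0 0 0 0 90; 0 0 0 0 0 0 90"}}

```text
time_s: 1.95
eef_pos: [498.9, 39.9, 289.8]
orientation: [180.0, 0.0, -6.0]
ft_force: [-1.5, -0.1, -0.0]
width: 0.981
grip_force: 0.0
```

```bash
python3 - <<'E'
from h import *
a=snapshot("wrist");cv2.imwrite("pics/w1.png",a["image"]);np.save("w1.npy",a,allow_pickle=True)
s=get_state();print(a["position"],a["rotation"],a["camera_matrix"][0],s["eef_pos"],s["orientation"],s["ft_force"],s["time_s"])
E
```

```text
[569.95513554  32.01887616 467.69447179] [-1.55505089e+01 -6.67849512e-02 -9.60883937e+01] [329.2216162    0.         276.84489873] [498.85266547  39.68372325 289.90081486] [ 1.79974286e+02  3.81106124e-02 -6.08715718e+00] [-0.11636955  0.26497292 -0.43705644] 2.0
```

View pics/w1.png

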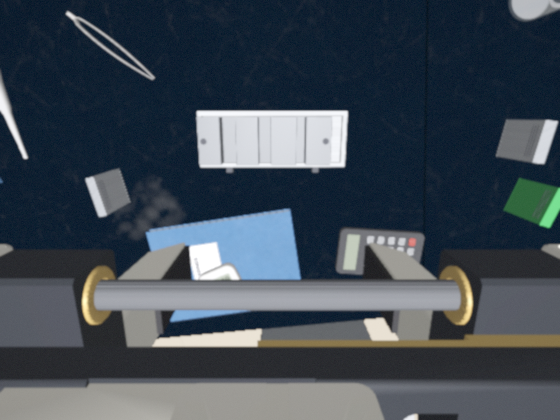

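The wrist view shows the tray at (197–347, 110–168), nearly axis-aligned, with the slots at about x=230, 265 and 302. I'll measure the tray edges and slot edges along it.

```bash
python3 - <<'E'
from h import *
a=np.load("w1.npy",allow_pickle=True).item();g=cv2.cvtColor(a["image"],6)
print(g[150:160,192:352].mean(0).astype(int).tolist())
print(g[100:180,250].tolist())
c=cv2.resize(g[102:178,190:354],None,fx=4,fy=4,interpolation=cv2.INTER_CUBIC)
m=(g>120).astype(np.uint8);m[:,:180]=0;m[:,360:]=0;m[:100]=0;m[185:]=0
cs,_=cv2.findContours(m,0,1);cc=max(cs,key=cv2.contourArea)
r=cv2.minAreaRect(cc);print(r)
for x in(197,347):
  for y in(110.5,167.5): print(x,y,plane(a,(x,y),14).round(1))
cv2.imwrite("pics/c2.png",cv2.resize(a["image"][102:178,190:354],None,fx=4.8,fy=4.8,interpolation=cv2.INTER_CUBIC))
E
```

```text
[27, 27, 27, 27, 29, 49, 121, 185, 207, 211, 212, 212, 212, 212, 213, 213, 213, 213, 214, 214, 214, 214, 214, 215, 215, 215, 215, 209, 176, 122, 107, 150, 193, 210, 213, 214, 214, 213, 213, 214, 214, 214, 214, 211, 206, 209, 215, 217, 217, 217, 217, 217, 217, 218, 218, 218, 217, 218, 218, 218, 218, 219, 218, 219, 218, 208, 179, 181, 204, 213, 215, 215, 215, 215, 215, 215, 215, 212, 203, 208, 217, 219, 219, 219, 219, 219, 219, 219, 219, 219, 219, 219, 219, 219, 219, 219, 219, 219, 219, 219, 219, 219, 217, 210, 211, 215, 216, 216, 216, 216, 213, 196, 159, 157, 199, 217, 219, 219, 219, 219, 219, 219, 219, 219, 218, 218, 218, 217, 218, 218, 217, 217, 217, 217, 217, 217, 217, 217, 220, 233, 242, 245, 244, 245, 244, 244, 241, 223, 206, 226, 242, 244, 228, 181, 98, 36, 30, 29, 27, 28]
[31, 32, 29, 24, 29, 31, 29, 30, 29, 43, 145, 222, 244, 248, 247, 235, 216, 217, 223, 222, 222, 222, 223, 222, 222, 221, 222, 221, 222, 221, 222, 222, 222, 222, 221, 221, 220, 220, 221, 221, 220, 220, 220, 220, 221, 219, 219, 219, 221, 219, 219, 219, 220, 218, 218, 218, 219, 218, 219, 217, 218, 217, 218, 217, 220, 232, 219, 169, 86, 34, 28, 29, 31, 31, 31, 32, 28, 29, 26, 27]
((271.5, 140.5), (61.0, 151.0), 90.0)
197 110.5 [590.8 135.2  14. ]
197 167.5 [516.4 148.1  14. ]
347 110.5 [569.9 -61.6  14. ]
347 167.5 [494.4 -57.9  14. ]
```

View pics/c2.png

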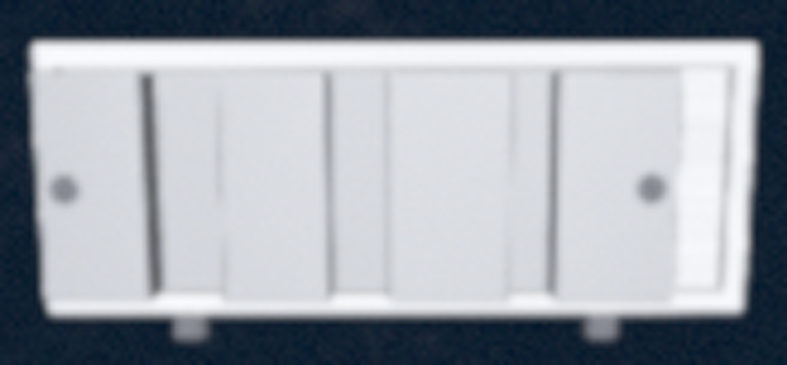

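```bash
python3 - <<'E'
from h import *
a=np.load("w1.npy",allow_pickle=True).item();g=cv2.cvtColor(a["image"],6).astype(float)
def cross(v,thr=125):
    i=np.where(v>thr)[0];i0,i1=i[0],i[-1]
    return i0-(v[i0]-thr)/(v[i0]-v[i0-1]), i1+(v[i1]-thr)/(v[i1]-v[i1+1])
L=[];Rr=[];T=[];B=[]
for r in range(116,164,2):
    l,q=cross(g[r,185:362]);L.append(plane(a,(l+185,r),14));Rr.append(plane(a,(q+185,r),14))
for c in list(range(205,224,2))+list(range(240,312,3))+list(range(324,340,2)):
    t,b=cross(g[100:182,c]);T.append(plane(a,(c,t+100),14));B.append(plane(a,(c,b+100),14))
L,Rr,T,B=[np.array(v)[:,:2] for v in(L,Rr,T,B)]
for v in(L,Rr,T,B):
    u=np.linalg.svd(v-v.mean(0))[2][0];print(v.mean(0).round(1),np.degrees(np.arctan2(u[1],u[0])).round(2)%180)
yw=np.radians(np.mean([ (np.degrees(np.arctan2(*(lambda u:(u[1],u[0]))(np.linalg.svd(v-v.mean(0))[2][0])))%180)-90 for v in(T,B)]))
ex=np.array([np.cos(yw),np.sin(yw)]);ey=np.array([-ex[1],ex[0]])
w=(T@ex).mean(),(B@ex).mean();h=(L@ey).mean(),(Rr@ey).mean()
cen=ex*np.mean(w)+ey*np.mean(h);print("yaw",np.degrees(yw),"cen",cen,"size",w[0]-w[1],h[0]-h[1])
for row in(125,140,155):
  for c in(220,236,257.3,270,294.8,305.7,330.5):
    p=plane(a,(c,row),46)[:2]-cen;print((round(p@ex,1),round(p@ey,1)),end=" ")
  print()
E
```

```text
[554.3 141.5] 173.76
[532.9 -59. ] 173.99
[581.4  38.2] 83.91
[505.6  46.7] 84.02
yaw -6.03095639376189 cen [543.37949904  41.28230685] size 76.24923610260532 201.6651124089139
(np.float64(19.4), np.float64(63.6)) (np.float64(19.4), np.float64(43.8)) (np.float64(19.3), np.float64(17.3)) (np.float64(19.3), np.float64(1.6)) (np.float64(19.3), np.float64(-29.2)) (np.float64(19.3), np.float64(-42.7)) (np.float64(19.2), np.float64(-73.5)) 
(np.float64(1.1), np.float64(64.5)) (np.float64(1.1), np.float64(44.4)) (np.float64(1.1), np.float64(17.7)) (np.float64(1.1), np.float64(1.7)) (np.float64(1.0), np.float64(-29.4)) (np.float64(1.0), np.float64(-43.1)) (np.float64(1.0), np.float64(-74.3)) 
(np.float64(-17.5), np.float64(65.3)) (np.float64(-17.6), np.float64(45.0)) (np.float64(-17.6), np.float64(18.0)) (np.float64(-17.6), np.float64(1.8)) (np.float64(-17.6), np.float64(-29.7)) (np.float64(-17.7), np.float64(-43.5)) (np.float64(-17.7), np.float64(-75.1))
```

The tray's centre is (543.4, 41.3) with yaw −6.0°. The insert is almost at the +y end: narrow slot about y_r=−36.5, middle about +9.7. From the measured thickness, (177,245) is the thin plate (10.3 mm) and the grey (394,237) is the thick one (14.3 mm). I'll fetch the thin one first.

```bash
python3 go.py 501.4 265 150 6.3
```

```text
[498.9  39.7 289.9] [ 1.7997e+02  4.0000e-02 -6.0900e+00] d [   2.5  225.3 -139.9] turn -12.4 6
-3.6 -37.4 23.3 0 0 -0.036 G; -2.2 -37.5 23.3 0 0 -0.036 G; -0.9 -37.5 23.3 0 0 -0.036 G; 0.5 -37.6 23.3 0 0 -0.036 G; 1.8 -37.5 23.3 0 0 -0.036 G; 3.2 -37.4 23.3 0 0 -0.036 G
```

Call:
{"op": "servo_tool", "data": {"series": "-3.6 -37.4 23.3 0 0 -0.036 60; -2.2 -37.5 23.3 0 0 -0.036 60; -0.9 -37.5 23.3 0 0 -0.036 60; 0.5 -37.6 23.3 0 0 -0.036 60; 1.8 -37.5 23.3 0 0 -0.036 60; 3.2 -37.4 23.3 0 0 -0.036 60; 0 0 0 0 0 0 60; 0 0 0 0 0 0 60; 0 0 0 0 0 0 60", "newtons": 25}}

```text
time_s: 2.9
eef_pos: [502.3, 264.6, 151.1]
orientation: [180.0, -0.1, 6.2]
ft_force: [0.5, -0.2, -0.2]
width: 0.647
grip_force: 0.0
```

```bash
python3 go.py 501.4 265 40 6.3 22; python3 - <<'E'
from h import *
a=snapshot("wrist");cv2.imwrite("pics/w2.png",a["image"])
E
```

```text
[502.3 264.6 151.1] [ 1.7999e+02 -7.0000e-02  6.2400e+00] d [  -0.9    0.4 -111.1] turn -0.1 6
-0.1 -0.1 18.5 0 0 -0.000 G; -0.1 -0.1 18.5 0 0 -0.000 G; -0.1 -0.1 18.5 0 0 -0.000 G; -0.1 -0.1 18.5 0 0 -0.000 G; -0.1 -0.1 18.5 0 0 -0.000 G; -0.1 -0.1 18.5 0 0 -0.000 G
```

View pics/w2.png

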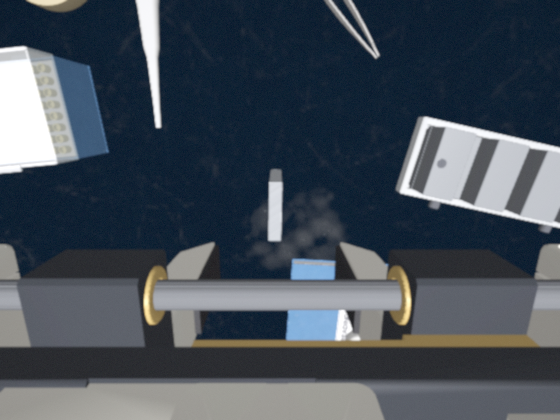

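The wrist view shows the thin plate at (275,205), centred between the fingers and aligned. Descending and gripping.

Call:
{"op": "servo_tool", "data": {"series": "0 0 18.5 0 0 0 60; 0 0 18.5 0 0 0 60; 0 0 18.5 0 0 0 60; 0 0 18.5 0 0 0 60; 0 0 18.5 0 0 0 60; 0 0 18.5 0 0 0 60; 0 0 0 0 0 0 60; 0 0 0 0 0 0 5; 0 0 0 0 0 0 5; 0 0 0 0 0 0 5; 0 0 0 0 0 0 5; 0 0 0 0 0 0 5; 0 0 0 0 0 0 5; 0 0 0 0 0 0 5; 0 0 0 0 0 0 5", "newtons": 25}}

```text
time_s: 4.45
eef_pos: [501.6, 266.0, 39.3]
orientation: [180.0, -0.0, 6.4]
ft_force: [-0.1, 0.2, 1.1]
width: 0.11
grip_force: 25.0
```

Call:
{"op": "servo_tool", "data": {"series": "0 0 -15 0 0 0 5; 0 0 -35 0 0 0 5; 0 0 -35 0 0 0 5; 0 0 -15 0 0 0 5; 0 0 0 0 0 0 5; 0 0 0 0 0 0 5"}}

```text
time_s: 5.05
eef_pos: [501.1, 265.8, 138.5]
orientation: [180.0, 0.1, 6.4]
ft_force: [0.1, -0.2, -2.1]
width: 0.111
grip_force: 25.0
```

```bash
python3 go.py 539.6 4.9 110 -6; python3 -c "
from h import *;print(get_state()['ft_force'])"
```

```text
[501.1 265.8 138.5] [1.7998e+02 6.0000e-02 6.3500e+00] d [  38.5 -260.9  -28.5] turn 12.4 6
1.6 43.9 4.7 0 0 0.036 G; 3.2 43.8 4.7 0 0 0.036 G; 4.7 43.7 4.7 0 0 0.036 G; 6.3 43.5 4.7 0 0 0.036 G; 7.8 43.2 4.7 0 0 0.036 G; 9.4 42.9 4.7 0 0 0.036 G
[ 0.08087218 -0.24186294 -2.09095786]
```

Call:
{"op": "servo_tool", "data": {"series": "1.6 43.9 4.7 0 0 0.036 5; 3.2 43.8 4.7 0 0 0.036 5; 4.7 43.7 4.7 0 0 0.036 5; 6.3 43.5 4.7 0 0 0.036 5; 7.8 43.2 4.7 0 0 0.036 5; 9.4 42.9 4.7 0 0 0.036 5; 0 0 0 0 0 0 5; 0 0 0 0 0 0 5; 0 0 0 0 0 0 5; 0 0 0 0 0 0 5"}}

```text
time_s: 6.05
eef_pos: [539.7, 6.6, 110.8]
orientation: [-180.0, 0.0, -5.9]
ft_force: [0.4, 0.6, -0.6]
width: 0.109
grip_force: 25.0
```

```bash
python3 go.py 539.6 4.9 88 -6 20;  python3 - <<'E'
from h import *
a=snapshot("wrist");cv2.imwrite("pics/w3.png",a["image"][60:260,180:400].repeat(3,0).repeat(3,1)[:600]);np.save("w3.npy",a,allow_pickle=True);print(a["position"],a["rotation"])
E
```

```text
[539.7   6.6 110.8] [-1.7999e+02  5.0000e-02 -5.9100e+00] d [ -0.1  -1.7 -22.8] turn 0.1 2
0.0 0.9 11.4 0 0 0.001 G; 0.0 0.9 11.4 0 0 0.001 G
[610.79398431  -1.25192531 288.64209984] [-1.55495591e+01 -2.65543479e-02 -9.59553418e+01]
```

View pics/w3.png

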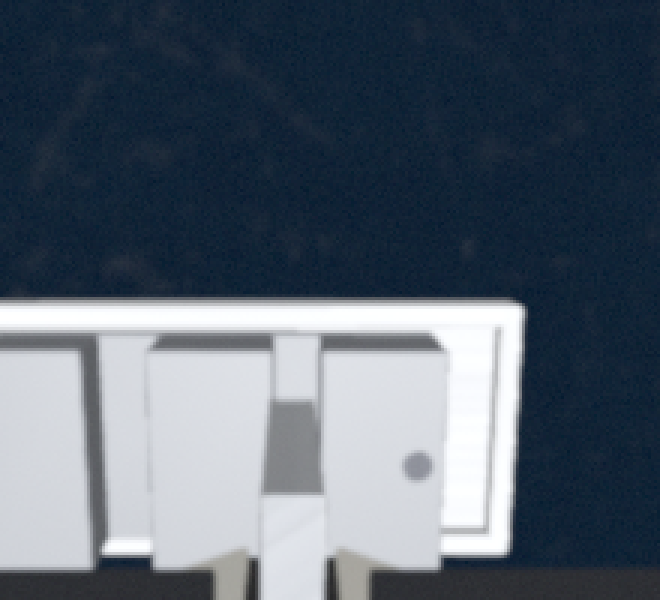

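The crop shows the narrow slot at crop x 273–320 (image col ≈278.8). The plate's bottom edge is centred on ≈277.8, so it needs about 0.8 mm in tool +y. I'll shift, lower to just above, then feel.

Call:
{"op": "servo_tool", "data": {"series": "0 0.8 8 0 0 0 5; 0 0 8 0 0 0 5; 0 0 7 0 0 0 5; 0 0 0 0 0 0 5; 0 0 0 0 0 0 5; 0 0 0 0 0 0 5"}}

```text
time_s: 6.7
eef_pos: [540.3, 4.3, 88.3]
orientation: [180.0, -0.0, -6.0]
ft_force: [-0.3, -0.3, -2.4]
width: 0.109
grip_force: 25.0
```

Call:
{"op": "servo_tool", "data": {"series": "0 0 0.5 0 0 0 5; 0 0 0.5 0 0 0 5; 0 0 0.5 0 0 0 5; 0 0 0.5 0 0 0 5; 0 0 0.5 0 0 0 5; 0 0 0.5 0 0 0 5; 0 0 0 0 0 0 5; 0 0 0 0 0 0 5"}}

```text
time_s: 7.5
eef_pos: [540.0, 4.4, 85.1]
orientation: [180.0, 0.0, -6.0]
ft_force: [0.5, -0.5, -0.7]
width: 0.112
grip_force: 25.0
```

Call:
{"op": "servo_tool", "data": {"series": "0 0 0.5 0 0 0 5; 0 0 0.5 0 0 0 5; 0 0 0.5 0 0 0 5; 0 0 0.5 0 0 0 5; 0 0 0 0 0 0 5; 0 0 0 0 0 0 5; 0 0 0 0 0 0 5"}}

```text
time_s: 8.2
eef_pos: [540.0, 4.4, 83.1]
orientation: [180.0, 0.0, -6.0]
ft_force: [0.5, -0.4, -1.8]
width: 0.115
grip_force: 25.0
```

```bash
cat > f.py <<'E'
from h import *
F=[];P=[]
for i in range(3):
    a=snapshot("wrist");s=get_state();F.append(s["ft_force"]);P.append(s["eef_pos"])
print(np.mean(F,0).round(2),np.std(F,0).round(2),np.mean(P,0).round(2),s["torque"].round(2))
cv2.imwrite("pics/f_%.2f.png"%s["time_s"],a["image"])
E
python3 f.py
```

```text
[ 0.5   0.77 -1.58] [0.09 0.52 0.48] [540.     4.42  83.1 ] [0.07 0.06 0.01]
```

Call:
{"op": "servo_tool", "data": {"series": "0 0 0.5 0 0 0 5; 0 0 0.5 0 0 0 5; 0 0 0.5 0 0 0 5; 0 0 0.5 0 0 0 5; 0 0 0.5 0 0 0 5; 0 0 0.5 0 0 0 5; 0 0 0.5 0 0 0 5; 0 0 0.5 0 0 0 5; 0 0 0 0 0 0 5; 0 0 0 0 0 0 5"}}

```text
time_s: 9.35
eef_pos: [540.0, 4.4, 79.1]
orientation: [180.0, -0.0, -6.0]
ft_force: [0.3, 0.1, -1.3]
width: 0.112
grip_force: 25.0
```

```bash
python3 f.py
```

```text
[-0.1   0.37 -1.49] [0.53 0.29 0.55] [540.02   4.42  79.11] [ 0.12 -0.01  0.  ]
```

The plate is in the slot (underside ≈39.8, no reaction). Continuing down.

Call:
{"op": "servo_tool", "data": {"series": "0 0 1 0 0 0 5; 0 0 1 0 0 0 5; 0 0 1 0 0 0 5; 0 0 1 0 0 0 5; 0 0 1 0 0 0 5; 0 0 1 0 0 0 5; 0 0 1 0 0 0 5; 0 0 1 0 0 0 5; 0 0 1 0 0 0 5; 0 0 0 0 0 0 5"}}

```text
time_s: 10.5
eef_pos: [540.0, 4.4, 70.0]
orientation: [180.0, 0.0, -6.0]
ft_force: [0.3, 0.5, -1.1]
width: 0.11
grip_force: 25.0
```

Call:
{"op": "servo_tool", "data": {"series": "0 0 1 0 0 0 5; 0 0 1 0 0 0 5; 0 0 1 0 0 0 5; 0 0 1 0 0 0 5; 0 0 1 0 0 0 5; 0 0 1 0 0 0 5; 0 0 1 0 0 0 5; 0 0 0.5 0 0 0 5; 0 0 0.5 0 0 0 5; 0 0 0 0 0 0 5; 0 0 0 0 0 0 5"}}

```text
time_s: 11.6
eef_pos: [540.0, 4.4, 62.1]
orientation: [180.0, 0.0, -6.0]
ft_force: [-0.6, 1.2, -1.6]
width: 0.108
grip_force: 25.0
```

```bash
python3 f.py
```

```text
[ 0.42  1.   -1.25] [0.79 0.37 0.48] [540.03   4.42  62.12] [0.19 0.01 0.06]
```

Call:
{"op": "servo_tool", "data": {"series": "0 0 0.5 0 0 0 5; 0 0 0.5 0 0 0 5; 0 0 0.5 0 0 0 5; 0 0 0.5 0 0 0 5; 0 0 0.5 0 0 0 5; 0 0 0 0 0 0 5; 0 0 0 0 0 0 5"}}

```text
time_s: 12.45
eef_pos: [540.0, 4.4, 59.6]
orientation: [180.0, 0.0, -6.0]
ft_force: [-0.2, 0.9, -1.2]
width: 0.11
grip_force: 25.0
```

```bash
python3 f.py
```

```text
[ 0.14  0.64 -1.34] [0.4  0.63 0.62] [540.03   4.42  59.6 ] [ 0.17 -0.05  0.02]
```

Almost on the floor. Another 1 mm to feel contact.

Call:
{"op": "servo_tool", "data": {"series": "0 0 0.5 0 0 0 5; 0 0 0.5 0 0 0 5; 0 0 0 0 0 0 5; 0 0 0 0 0 0 5; 0 0 0 0 0 0 5"}}

```text
time_s: 13.1
eef_pos: [540.1, 4.4, 58.7]
orientation: [180.0, -0.0, -6.0]
ft_force: [-0.4, 1.3, 1.0]
width: 0.106
grip_force: 25.0
```

```bash
python3 f.py
```

```text
[-0.18  0.73  0.83] [0.53 0.33 0.39] [540.1    4.41  58.69] [0.2  0.01 0.01]
```

On the floor (about 2 N of contact). Releasing and retreating.

Call:
{"op": "servo_tool", "data": {"series": "0 0 0 0 0 0 30; 0 0 0 0 0 0 30; 0 0 0 0 0 0 30; 0 0 0 0 0 0 30; 0 0 -15 0 0 0 30; 0 0 -30 0 0 0 30; 0 0 -40 0 0 0 50; 0 0 -20 0 0 0 50; 0 0 0 0 0 0 60; 0 0 0 0 0 0 60"}}

```text
time_s: 14.25
eef_pos: [539.8, 4.4, 163.4]
orientation: [180.0, -0.0, -6.0]
ft_force: [-1.3, -0.1, -0.5]
width: 0.619
grip_force: 0.0
```

```bash
python3 go.py 511.3 -281.7 140 -12.3; python3 - <<'E'
from h import *
a=snapshot("wrist");cv2.imwrite("pics/w4.png",a["image"][60:260,180:400].repeat(3,0).repeat(3,1))
E
```

```text
[539.8   4.4 163.4] [179.99  -0.    -6.03] d [ -28.5 -286.1  -23.4] turn 6.3 7
0.2 41.1 3.3 0 0 0.016 G; 0.9 41.1 3.3 0 0 0.016 G; 1.5 41.0 3.3 0 0 0.016 G; 2.2 41.0 3.3 0 0 0.016 G; 2.8 41.0 3.3 0 0 0.016 G; 3.5 40.9 3.3 0 0 0.016 G; 4.1 40.9 3.3 0 0 0.016 G
```

View pics/w4.png

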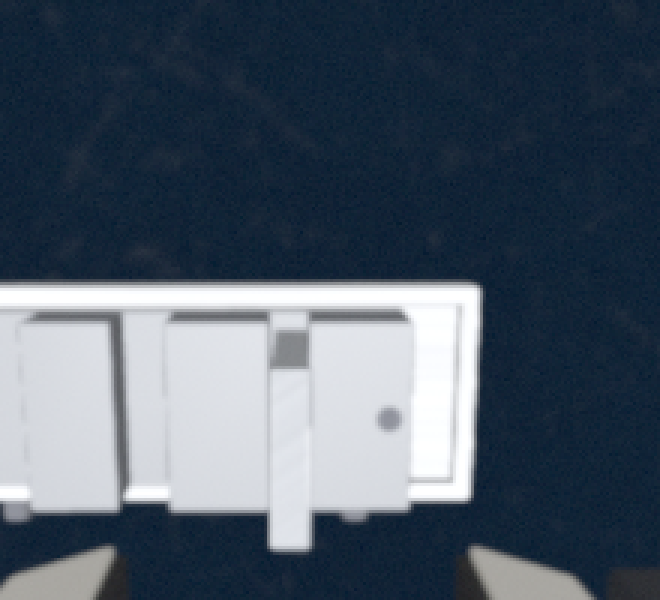

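The thin plate stands upright in the narrow slot: top face at crop (290, 368–550). On to the thick plate.

Call:
{"op": "servo_tool", "data": {"series": "0.2 41.1 3.3 0 0 0.016 60; 0.9 41.1 3.3 0 0 0.016 60; 1.5 41 3.3 0 0 0.016 60; 2.2 41 3.3 0 0 0.016 60; 2.8 41 3.3 0 0 0.016 60; 3.5 40.9 3.3 0 0 0.016 60; 4.1 40.9 3.3 0 0 0.016 60; 0 0 0 0 0 0 60; 0 0 0 0 0 0 60; 0 0 0 0 0 0 60"}}

```text
time_s: 15.3
eef_pos: [510.9, -280.4, 139.6]
orientation: [-179.9, 0.1, -12.4]
ft_force: [-0.2, 0.8, 0.2]
width: 0.656
grip_force: 0.0
```

```bash
python3 go.py 511.3 -281.7 40 -12.3 20; python3 - <<'E'
from h import *
a=snapshot("wrist");s=get_state();cv2.imwrite("pics/w5.png",a["image"])
g=cv2.cvtColor(a["image"],6)
print("tcp proj z70",proj(a,[511.3,-281.7,70]))
b=snapshot("top");im=cv2.cvtColor(b["image"],6)
# thin x-centre check from previous wrist picture geometry
old=dict(a);off=np.array([539.8,4.4,163.4])-s["eef_pos"]
# camera pose then: position offset 71.1,-7.9,177.8 at yaw -6
old["position"]=np.array([539.8,4.4,163.4])+[71.1,-7.9,177.8];old["rotation"]=[-15.55,0,-96.03]
c=np.array([543.4,41.3]);ex=np.array([.9945,-.105]);ey=np.array([.105,.9945])
for r in(122.7,243.3):
    p=plane(old,(276.7,r),89.5)[:2]-c;print("thin edge in rack",p@ex,p@ey)
E
```

```text
[ 510.9 -280.4  139.6] [-1.7994e+02  1.1000e-01 -1.2400e+01] d [  0.4  -1.3 -99.6] turn -0.1 5
0.1 0.2 19.9 0 0 -0.000 G; 0.1 0.2 19.9 0 0 -0.000 G; 0.1 0.2 19.9 0 0 -0.000 G; 0.1 0.2 19.9 0 0 -0.000 G; 0.1 0.2 19.9 0 0 -0.000 G
tcp proj z70 [277.61759783 212.31796956]
thin edge in rack 68.65180877241781 -37.35883051205228
thin edge in rack -26.57004735483107 -37.342608716735604
```

View pics/w5.png

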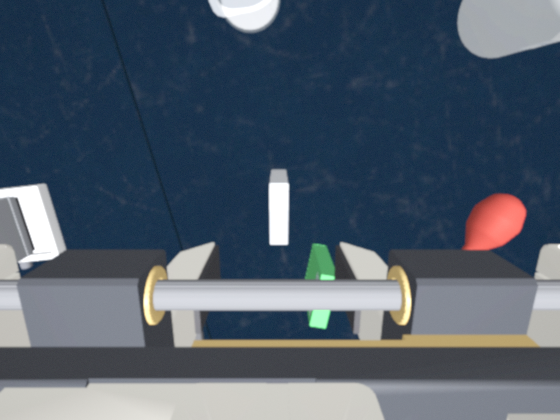

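The thick plate is at (279,207), centred between the fingers. The green look-alike at (320,285) is off to the robot side, clear of the fingers. Descending.

Call:
{"op": "servo_tool", "data": {"series": "0 0 20 0 0 0 60; 0 0 20 0 0 0 60; 0 0 20 0 0 0 60; 0 0 20 0 0 0 60; 0 0 20 0 0 0 60; 0 0 0 0 0 0 60; 0 0 0 0 0 0 60; 0 0 0 0 0 0 9; 0 0 0 0 0 0 9; 0 0 0 0 0 0 9; 0 0 0 0 0 0 9; 0 0 0 0 0 0 9; 0 0 0 0 0 0 9; 0 0 0 0 0 0 9; 0 0 0 0 0 0 9", "newtons": 25}}

```text
time_s: 16.9
eef_pos: [511.2, -281.8, 40.6]
orientation: [180.0, -0.0, -12.4]
ft_force: [-1.0, -0.1, 0.6]
width: 0.155
grip_force: 25.0
```

Call:
{"op": "servo_tool", "data": {"series": "0 0 -15 0 0 0 9; 0 0 -35 0 0 0 9; 0 0 -40 0 0 0 9; 0 0 -20 0 0 0 9; 0 0 0 0 0 0 9; 0 0 0 0 0 0 9"}}

```text
time_s: 17.5
eef_pos: [510.8, -281.3, 149.6]
orientation: [-180.0, 0.1, -12.4]
ft_force: [-0.0, -0.3, -1.7]
width: 0.154
grip_force: 25.0
```

```bash
python3 go.py 544.6 50.2 150 -6 ; python3 f.py
```

```text
[ 510.8 -281.3  149.6] [-1.7998e+02  6.0000e-02 -1.2440e+01] d [ 33.8 331.5   0.4] turn -6.4 8
-4.8 -41.4 -0.1 0 0 -0.014 G; -4.2 -41.4 -0.1 0 0 -0.014 G; -3.6 -41.5 -0.1 0 0 -0.014 G; -3.0 -41.5 -0.1 0 0 -0.014 G; -2.5 -41.6 -0.1 0 0 -0.014 G; -1.9 -41.6 -0.1 0 0 -0.014 G; -1.3 -41.6 -0.1 0 0 -0.014 G; -0.7 -41.6 -0.1 0 0 -0.014 G
[-0.27 -0.09 -1.81] [0.51 0.26 0.47] [ 510.28 -281.    148.5 ] [ 0.07 -0.    0.05]
```

Call:
{"op": "servo_tool", "data": {"series": "-4.8 -41.4 0 0 0 -0.014 9; -4.2 -41.4 0 0 0 -0.014 9; -3.6 -41.5 0 0 0 -0.014 9; -3 -41.5 0 0 0 -0.014 9; -2.5 -41.6 0 0 0 -0.014 9; -1.9 -41.6 0 0 0 -0.014 9; -1.3 -41.6 0 0 0 -0.014 9; -0.7 -41.6 0 0 0 -0.014 9; 0 0 0 0 0 0 9; 0 0 0 0 0 0 9; 0 0 0 0 0 0 9; 0 0 0 0 0 0 9; 0 0 0 0 0 0 9"}}

```text
time_s: 18.95
eef_pos: [545.2, 48.5, 150.3]
orientation: [180.0, 0.0, -6.1]
ft_force: [-0.0, 0.6, -0.9]
width: 0.153
grip_force: 25.0
```

```bash
python3 go.py 545.2 50.1 112 -6 15; python3 f.py
```

```text
[545.2  48.5 150.3] [ 1.7999e+02  1.0000e-02 -6.1300e+00] d [  0.    1.6 -38.3] turn -0.1 3
-0.0 -0.5 12.8 0 0 -0.001 G; -0.0 -0.5 12.8 0 0 -0.001 G; -0.0 -0.5 12.8 0 0 -0.001 G
[ 0.13  0.21 -1.38] [0.64 0.19 0.28] [545.19  48.86 150.49] [0.06 0.03 0.02]
```

Call:
{"op": "servo_tool", "data": {"series": "0 -0.4 12.8 0 0 -0.001 9; 0 -0.4 12.8 0 0 -0.001 9; 0 -0.4 12.8 0 0 0 9; 0 0 0 0 0 0 9; 0 0 0 0 0 0 9; 0 0 0 0 0 0 9"}}

```text
time_s: 19.7
eef_pos: [545.8, 50.7, 112.9]
orientation: [180.0, -0.1, -5.9]
ft_force: [0.3, -0.3, -2.1]
width: 0.16
grip_force: 25.0
```

```bash
python3 go.py 544.9 50.1 90 -6 10; python3 - <<'E'
from h import *
a=snapshot("wrist");cv2.imwrite("pics/w6.png",a["image"][100:300,180:400].repeat(3,0).repeat(3,1)[:600]);print(get_state()["eef_pos"])
E
```

```text
[545.8  50.7 112.9] [ 1.80e+02 -8.00e-02 -5.92e+00] d [ -0.9  -0.6 -22.9] turn 0.1 3
-0.3 0.2 7.6 0 0 0.000 G; -0.3 0.2 7.6 0 0 0.000 G; -0.3 0.2 7.6 0 0 0.000 G
[545.84135571  50.77906251 112.92316864]
```

View pics/w6.png

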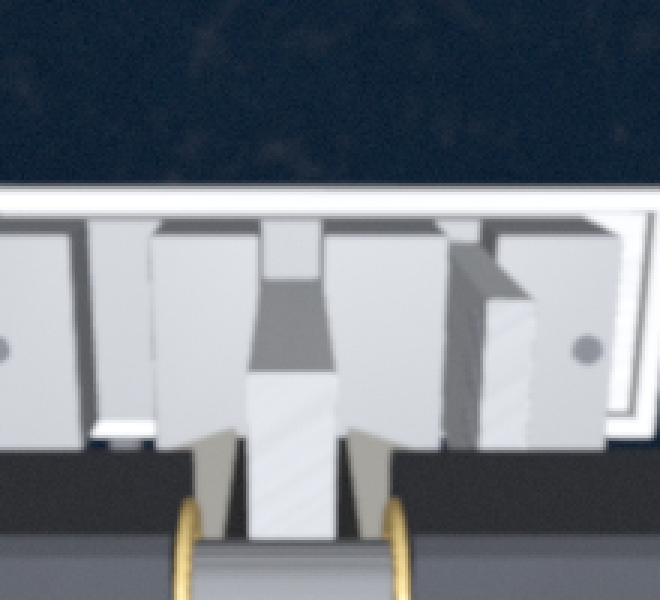

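The thick plate's bottom edge (crop x 260–322) is centred over the middle slot (261–323). Lowering and feeling.

Call:
{"op": "servo_tool", "data": {"series": "0 0.2 8 0 0 0 9; 0 0 7 0 0 0 9; 0 0 7 0 0 0 9; 0 0 0 0 0 0 9; 0 0 0 0 0 0 9; 0 0 0.5 0 0 0 9; 0 0 0.5 0 0 0 9; 0 0 0.5 0 0 0 9; 0 0 0.5 0 0 0 9; 0 0 0.5 0 0 0 9; 0 0 0.5 0 0 0 9; 0 0 0.5 0 0 0 9; 0 0 0.5 0 0 0 9; 0 0 0.5 0 0 0 9; 0 0 0.5 0 0 0 9; 0 0 0 0 0 0 9; 0 0 0 0 0 0 9"}}

```text
time_s: 21.45
eef_pos: [545.3, 50.7, 85.1]
orientation: [180.0, 0.0, -5.9]
ft_force: [-0.1, -0.4, -1.4]
width: 0.151
grip_force: 25.0
```

```bash
python3 f.py
```

```text
[-0.11  0.68 -1.58] [0.48 0.6  0.19] [545.29  50.68  85.13] [ 0.01  0.07 -0.01]
```

Underside ≈44.5 with no reaction. Continuing gently.

Call:
{"op": "servo_tool", "data": {"series": "0 0 0.5 0 0 0 9; 0 0 0.5 0 0 0 9; 0 0 0.5 0 0 0 9; 0 0 0.5 0 0 0 9; 0 0 0.5 0 0 0 9; 0 0 0.5 0 0 0 9; 0 0 0.5 0 0 0 9; 0 0 0.5 0 0 0 9; 0 0 0 0 0 0 9; 0 0 0 0 0 0 9"}}

```text
time_s: 22.6
eef_pos: [545.3, 50.7, 81.1]
orientation: [180.0, -0.0, -5.9]
ft_force: [-0.5, -0.2, -1.7]
width: 0.153
grip_force: 25.0
```

```bash
python3 f.py
```

```text
[ 0.49  0.23 -1.15] [0.16 0.38 0.34] [545.29  50.68  81.13] [0.   0.06 0.04]
```

In the slot (underside ≈40.5). Lowering to ≈22, then checking.

Call:
{"op": "servo_tool", "data": {"series": "0 0 1 0 0 0 9; 0 0 1 0 0 0 9; 0 0 1 0 0 0 9; 0 0 1 0 0 0 9; 0 0 1 0 0 0 9; 0 0 1 0 0 0 9; 0 0 1 0 0 0 9; 0 0 1 0 0 0 9; 0 0 1 0 0 0 9; 0 0 0 0 0 0 9"}}

```text
time_s: 23.75
eef_pos: [545.2, 50.7, 71.9]
orientation: [180.0, 0.0, -5.9]
ft_force: [0.6, 0.4, -1.7]
width: 0.158
grip_force: 25.0
```

Call:
{"op": "servo_tool", "data": {"series": "0 0 1 0 0 0 9; 0 0 1 0 0 0 9; 0 0 1 0 0 0 9; 0 0 1 0 0 0 9; 0 0 1 0 0 0 9; 0 0 1 0 0 0 9; 0 0 1 0 0 0 9; 0 0 1 0 0 0 9; 0 0 0.5 0 0 0 9; 0 0 0 0 0 0 9; 0 0 0 0 0 0 9"}}

```text
time_s: 24.85
eef_pos: [545.3, 50.7, 63.6]
orientation: [180.0, -0.0, -5.9]
ft_force: [0.1, -0.8, -2.1]
width: 0.154
grip_force: 25.0
```

```bash
python3 f.py
```

```text
[ 0.01  0.47 -1.85] [0.22 0.04 0.24] [545.31  50.68  63.65] [ 0.04 -0.01  0.01]
```

Call:
{"op": "servo_tool", "data": {"series": "0 0 0.5 0 0 0 9; 0 0 0.5 0 0 0 9; 0 0 0.5 0 0 0 9; 0 0 0.5 0 0 0 9; 0 0 0.5 0 0 0 9; 0 0 0.5 0 0 0 9; 0 0 0.3 0 0 0 9; 0 0 0 0 0 0 9; 0 0 0 0 0 0 9"}}

```text
time_s: 25.9
eef_pos: [545.3, 50.7, 60.3]
orientation: [180.0, -0.0, -5.9]
ft_force: [0.5, 0.8, -1.1]
width: 0.152
grip_force: 25.0
```

```bash
python3 f.py
```

```text
[-0.11  0.02 -1.84] [0.23 0.42 0.34] [545.3   50.67  60.32] [0.02 0.01 0.  ]
```

Call:
{"op": "servo_tool", "data": {"series": "0 0 0.5 0 0 0 9; 0 0 0.5 0 0 0 9; 0 0 0 0 0 0 9; 0 0 0 0 0 0 9"}}

```text
time_s: 26.45
eef_pos: [545.4, 50.6, 59.5]
orientation: [180.0, -0.0, -5.9]
ft_force: [-0.3, -0.9, 0.8]
width: 0.154
grip_force: 25.0
```

```bash
python3 f.py
```

```text
[-0.32 -0.1   0.34] [0.52 0.48 0.2 ] [545.39  50.68  59.43] [ 0.04  0.   -0.01]
```

Floor contact felt. Releasing (with a modest opening, to clear the thin plate) and retreating.

Call:
{"op": "servo_tool", "data": {"series": "0 0 0 0 0 0 32; 0 0 0 0 0 0 32; 0 0 0 0 0 0 32; 0 0 0 0 0 0 32; 0 0 -15 0 0 0 32; 0 0 -30 0 0 0 32; 0 0 -40 0 0 0 32; 0 0 -40 0 0 0 32; -20 0 -40 0 0 0 32; -20 0 -40 0 0 0 32; 0 0 0 0 0 0 32; 0 0 0 0 0 0 32; 0 0 0 0 0 0 32"}}

```text
time_s: 27.9
eef_pos: [505.1, 54.8, 263.0]
orientation: [180.0, 0.1, -5.9]
ft_force: [-0.1, 0.5, -0.7]
width: 0.349
grip_force: 0.0
```

```bash
python3 - <<'E'
from h import *
a=snapshot("wrist");im=a["image"];print(get_state()["eef_pos"])
cv2.imwrite("pics/w7.png",cv2.resize(im[40:240,150:400],None,fx=3,fy=3,interpolation=2));np.save("w7.npy",a,allow_pickle=True)
E
```

```text
[505.10859477  54.75807605 262.66473087]
```

View pics/w7.png

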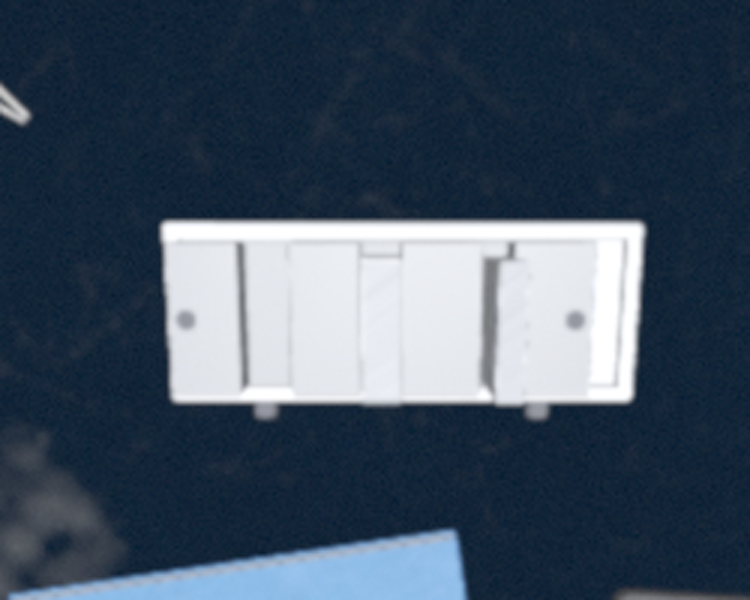

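Both plates stand in their slots, with top faces at crop (381, 256–404) and (511, 260–404). Checking their centring before handing in.

```bash
python3 - <<'E'
from h import *
a=np.load("w7.npy",allow_pickle=True).item()
c=np.array([543.4,41.3]);ex=np.array([.9945,-.105]);ey=np.array([.105,.9945])
for n,x,u,v in(("thick",381,256,404),("thin",511,260,404)):
    q=[plane(a,(150+x/3,40+r/3),90)[:2]-c for r in(u,v)]
    print(n,[(round(p@ex,1),round(p@ey,1)) for p in q],"centre",((q[0]+q[1])/2@ex).round(1))
E
```

```text
thick [(np.float64(24.8), np.float64(8.6)), (np.float64(-26.6), np.float64(8.5))] centre -0.9
thin [(np.float64(23.5), np.float64(-36.2)), (np.float64(-26.5), np.float64(-38.0))] centre -1.5
```

```bash
python3 -c "
from station import *
print(hand_in())"
```

```text
the job is handed in; nothing more can be done
None
```

Both plates are in the rack and released, the thin one in the 12 mm slot and the thick one in the 16 mm slot, each on the slot floor and within about 2 mm of centre; the job was handed in at about 28 s, with no verdict returned.

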